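Pop open the front-port hatch of a PC case

ROBOT

A 7-joint arm with a two-finger parallel gripper is mounted at the origin on the work surface. World frame = base frame: x ahead of the robot, y to its left, z up, the work surface at z = 0. Lengths are in m, angles in rad, forces in N, time in s.
With the tool pointing down it reaches from about 0.425 to 0.925 m from the base axis. Payload 6.8 kg.
Tool frame: the origin (TCP) lies on the mounting face of the last link; the fingertips stand 173 mm ahead of it and the grasp point (between the pads) lies 155 mm ahead of it; z points along the fingers, y is the line along which they close (so a half turn about z gives the same grasp; the last joint's range is limited). The gripper opens to 85 mm and grips with 20 to 120 N. Pads are 22 mm wide; open, the fingers measure 114 mm over their backs; the gripper's body (76 mm by 85 mm) begins 54 mm behind the grasp point. The pads swing forward as they close: fully open they stand 13 mm farther back than shut.
Start: joints at [1.123, 0.477, 0.022, 1.555, -0.011, 1.109, -0.083], TCP at [0.225, -0.636, 0.405] pointing down, gripper open.
Joint ranges: [-2.96, 2.96], [-0.34, 2.1], [-1.41, 1.46], [0.24, 2.44], [-1.37, 4.51], [0.17, 1.92], [-2.96, 2.96]. Speed limits (rad/s): [2.39, 2.39, 3.14, 3.14, 3.14, 3.14, 3.14].

INTERFACE

Orientations are given as a unit quaternion [w, x, y, z].
In Python, from station import bot gives the robot as it stands. The module is installed in compiled form; this text tells all that it offers.
- The arm moves only by the shell command python3 -m pendant 'ROWS' [FORCE]. ROWS is JSON, a list of rows, each a list of 5 numbers: the finger opening in m, from 0 to 0.0854, then the shift along the tool's x, y, z in m, then the turn about the tool's z in degrees. In form: [[jaw, x, y, z, yaw], ...]. A call has 1 to 12 rows; each row shifts and turns the commanded pose from where the row before left it, along the tool's axes as they then stand; what a row does not reach is not made up. A row lasts 1/12 s, in which the tool goes at most 41.7 mm and 7.16 degrees, less where a joint would pass 70% of its speed; a pose out of reach is approached as far as the arm can. A call with a gripper value outside its range is refused whole. The fingers move at their own pace and stop on an object; FORCE is the grip in N (left out, the last holds). Time passes only in rows, so rows that do not move let the fingers close. It gives the time, the measured TCP pose, the force, the opening and the grip force at its end, in the units of the state.
- bot.get_obs(): the state, without advancing time (a new reading comes with each control period).
- bot.read_camera(name): name is "side" or "top"; returns (picture, depth): 384x512x3 uint8, blue, green, red; 384x512 float32, m along the optical axis (not along the pixel's ray), 0 where there is no reading.
- bot.camera_model(name): a dict with "intrinsics" (3x3 intrinsics, pixels), "dist_coeffs" ([k1, k2, p1, p2, k3] as OpenCV has them; the pictures are not rectified), "R" (3x3) and "t" (3): a world point X has camera coordinates R X + t. Camera axes: x right, y down, z forward; pixel columns grow to the right and rows downward; lengths in m; the calibration is good to about 2 mm. A picture is of the moment at which its call begins. camera_model takes no time and is no camera call.
- bot.hand_in(): hands the job in; it is judged then, once.
Trained networks look in the newest picture that a camera, given by its name, has taken for a name from the list of things; names that differ only in an ending like _2 or _b are one class to them, and where a whole thing is asked for, a point or a joint stands for the part that bears it (a point fixed in the world has none). Each returns a list of dicts, best first, with "score" (0 to 1); they miss things now and then, are a little off and sometimes report something else, mostly with a low value. They report only what shows in the picture. A call takes as long as a camera call.
- bot.boxes_of(name, camera): "at" ([column, row] in pixels, amid what is visible of it).
- bot.trace(name, camera): "mask" (384x512 bool, what is visible of it) and "at" ([column, row] in pixels, amid what is visible of it).
- bot.pinpoint(name, camera): "at" ([column, row] in pixels: a listed point, or the origin of a listed thing).
The state is a dict: "t": time; "q": joint angles; "joint_vel": joint speeds; "joint_torque": joint torques, N m; "eef_pos": TCP position; "tool_rot": TCP orientation; "contact_force": force on the tool from outside, world axes, zero at the start; "torque": the same for the moment, N m; "gripper_width": opening from 0.0 (shut) to 1.0 (fully open); "grasp_force": force on a finger pad.
Only numpy, scipy, OpenCV 4.12 (cv2) and the standard library are available. Lean on these libraries where they do the work, as an engineer would, in place of code of your own. Each camera call takes 0.05 s, during which the arm holds its last target. There are 200 camera calls.

TASK

Pop open the port hatch on top of the black PC case (the grey flap with pale ribs at the front edge): press it down once with a fingertip until its push-push latch lets go, take the finger away so that it springs up, and see that it stays open for a second with your hand clear. Do not press the hatch a second time or press the power button, do not shift the case, and leave the carton, the memory stick and the screwdriver where they are.

Things in the scene. Friction and masses are not known exactly. Their poses are not given: they have to be found in the camera images.
- pc_case: Compact black PC case standing loose on the bench on rubber feet, 5 kg, 340 mm deep (its x), 220 mm wide (its y), flat top 240 mm above the bench. Origin: centre of its underside. Its front (-x; dark grey bezel with air slots, an orange stripe) faces roughly towards the robot. The hatch is in the top, at the middle of its front edge; a dust filter lies behind it.
- hatch (a joint): Hatch angle, rad. 0 = shut, latched (start); negative = pressed, hard stop at -0.07 (3.4 mm down at the ribs); the latch lets go once it has gone below -0.055. The press takes 3 to 6 N at the ribs. When the finger leaves, a damped spring swings it up and back in about 2 s to its open stop at 1.25 and holds it. Pushing an open hatch down to the stop latches it again.
- hatch_press (a point): Point to press, on the hatch's upper face: middle of three pale ribs (34 mm wide), 14 mm behind the free front edge, on the middle of the hatch's width, 48 mm before the hinge; 240 mm above the bench while shut. Moves with the hatch.
- hatch_hinge (a point): Middle of the hinge axis (along case y) at the hatch's rear edge, 4 mm below the case top, 63 mm behind the case front. The hatch is a mid-grey plastic flap, 61 mm long (case x), 100 mm wide, 4 mm thick, flush with the case top, with an orange line along its free front edge and a 10 mm lip down the front; open, its edge stands about 60 mm above the case top.
- latch_cam (a joint): Angle of the latch's rotary cam inside the case (not visible), rad. It turns on in one direction with each full press and release of the hatch and so counts presses: 0 at the start (latched), about 0.7 after one press (released), about 1.0 when an open hatch is pressed down again, 1.57 once latched again.
- power_button (a joint): Travel of the power button, m: 0 = out, 0.003 = fully pressed. Round grey button, 24 mm across, standing 4 mm above the case top, in a silver ring, 82 mm to the case's -y side of the hatch's middle, 28 mm behind the case's front.
- power_top (a point): Centre of the power button's upper face.
- psu_carton: Black and orange power-supply carton, 200 x 170 x 110 mm high, 2.2 kg, standing loose on the bench to the left or right of the case. Origin: centre of its underside.
- usb_stick: Red memory stick, 54 x 18 x 8 mm, 20 g, lying loose on the case top behind the hatch. Origin: under its middle, on the case top; its x runs along it.
- screwdriver: Blue-handled screwdriver, 170 mm long, lying loose on top of the carton. Its x runs along it.

How it is judged:
On the way, in this order (a step that is already met when the one before it is completed fails the run):
1. the hatch is pressed in through its latch by the fingers (value of joint hatch below -0.048 rad and contact force between the fingers and pc_case above 0.5 N).
2. the hatch has sprung open and stays open for a second with nothing of the robot touching the case (value of joint hatch above 1.1 rad and contact force between each of the arm, the fingers and pc_case below 0.1 N), for 1 s.
At the end, for the whole second after the job is handed in: The hatch stands open (over 1.1 rad) and still after exactly one press (cam between 0.45 and 0.92 rad), the power button is out, the case and the carton are within 15 mm and the memory stick and screwdriver within 20 mm of where they stood, the case upright (value of joint hatch above 1.1 rad and velocity of joint hatch between -0.1 and 0.1 rad/s and value of joint latch_cam between 0.45 and 0.92 rad and value of joint power_button below 0.0015 m and distance of each of pc_case, psu_carton from where it was at the start of the episode below 0.015 m and angle between pc_case's own z axis and vertical below 0.03 rad and distance of each of usb_stick, screwdriver from where it was at the start of the episode below 0.02 m); the robot touches nothing.
It fails at once if the power button is pressed (value of joint power_button above 0.0015 m).
It fails at once if the hatch is pressed a second time (value of joint latch_cam above 0.92 rad).
It fails at once if the case is shoved, tipped or lifted (distance of pc_case from where it was at the start of the episode above 0.015 m or angle between pc_case's own z axis and vertical above 0.05 rad).
It fails at once if the carton is moved (distance of psu_carton from where it was at the start of the episode above 0.015 m).
It fails at once if the memory stick or the screwdriver is moved or picked up (distance of any of usb_stick, screwdriver from where it was at the start of the episode above 0.02 m).
It also fails if it takes over 32 s, if anything falls off the work surface, if the arm or the gripper's body presses on something with over 40 N, if the wrist force passes 120 N, or if a joint passes its speed limit or range.

## Working session

There is one attempt and no reset: what is moved stays moved. The work goes in short steps, Python scripts to look and compute and a shell command to move; the robot and the scene stay as the last step left them, time stands still between calls to the robot, and variables do not carry over. Pictures are saved under pics/ and viewed, at most 10 in all, crops included, and the job is handed in when it is done.

```bash
mkdir -p pics
cat > h.py <<'E'
import numpy as np, cv2
from station import bot
def pix2world(cam,uv,z=None,depth=None):
    m=bot.camera_model(cam);K=np.array(m["intrinsics"]);R=np.array(m["R"]);t=np.array(m["t"])
    p=cv2.undistortPoints(np.array([[uv]],float),K,np.array(m["dist_coeffs"]))[0,0]
    d=R.T@np.array([p[0],p[1],1]);c=-R.T@t
    s=depth if z is None else (z-c[2])/d[2]
    return c+s*d
E
python3 - <<'E'
from h import *
o=bot.get_obs();print({k:np.round(o[k],3) for k in("t","eef_pos","tool_rot","gripper_width","contact_force")})
ims=[]
for c in("top","side"):
    im,d=bot.read_camera(c);cv2.imwrite(f"pics/{c}0.png",im);np.save(f"{c}0.npy",d)
    for n,z in(("hatch_press",.24),("hatch_hinge",.236),("power_top",.244),("pc_case",0),("usb_stick",.24),("psu_carton",0)):
        for r in bot.pinpoint(n,c)[:2]:
            u,v=r["at"];dd=d[int(round(v)),int(round(u))] if 0<=v<384 and 0<=u<512 else 0
            print(c,n,round(r["score"],2),np.round(r["at"],1),"z-plane",np.round(pix2world(c,r["at"],z=z),4),"depth",np.round(pix2world(c,r["at"],depth=dd),4))
    ims.append(im)
E
python3 -c "
import cv2
a=cv2.imread('pics/top0.png');b=cv2.imread('pics/side0.png')
cv2.imwrite('pics/both0.png',cv2.resize(cv2.vconcat([a,b]),(400,600)))"
```

```text
{'t': np.float64(0.0), 'eef_pos': array([ 0.225, -0.636,  0.404]), 'tool_rot': array([-0.001,  0.986,  0.169, -0.   ]), 'gripper_width': np.float64(1.0), 'contact_force': array([ 0.866,  0.015, -0.305])}
top hatch_press 0.76 [343.8 237.4] z-plane [ 0.4547 -0.3005  0.24  ] depth [ 0.4546 -0.3     0.2426]
top hatch_hinge 0.9 [341.4 222.9] z-plane [ 0.4949 -0.2966  0.236 ] depth [ 0.4946 -0.2958  0.2401]
top power_top 0.45 [369.9 224.1] z-plane [ 0.4888 -0.3743  0.244 ] depth [ 0.4887 -0.3738  0.2458]
top usb_stick 0.69 [338.4 150.9] z-plane [ 0.6981 -0.2985  0.24  ] depth [ 0.696  -0.2968  0.2482]
top usb_stick 0.65 [150.2 193.7] z-plane [0.5872 0.2323 0.24  ] depth [0.6035 0.2593 0.1357]
top psu_carton 0.88 [150.  197.7] z-plane [0.611  0.2947 0.    ] depth [0.5914 0.2601 0.134 ]
top psu_carton 0.39 [341.1 238.8] z-plane [ 0.4599 -0.3414  0.    ] depth [ 0.4512 -0.2933  0.238 ]
side hatch_press 0.84 [218.6 257.6] z-plane [ 0.4551 -0.306   0.24  ] depth [ 0.4551 -0.3064  0.2406]
side hatch_hinge 0.86 [237.9 244.4] z-plane [ 0.4964 -0.2829  0.236 ] depth [ 0.496  -0.2847  0.2384]
side power_top 0.49 [245.7 286.9] z-plane [ 0.4876 -0.3792  0.244 ] depth [ 0.4874 -0.3799  0.2452]
side usb_stick 0.7 [338.1 227.6] z-plane [ 0.6943 -0.296   0.24  ] depth [ 0.6894 -0.3032  0.25  ]
side psu_carton 0.87 [238.9 149.1] z-plane [0.6249 0.2769 0.    ] depth [0.6082 0.2001 0.0637]
side psu_carton 0.54 [341.5 228.5] z-plane [ 0.8203 -0.13   -0.    ] depth [ 0.6964 -0.3048  0.247 ]
```

View pics/top0.png

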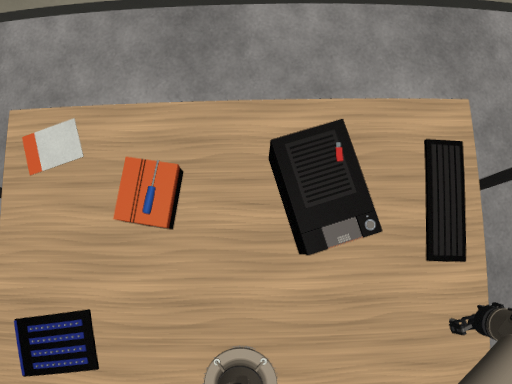

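View pics/side0.png

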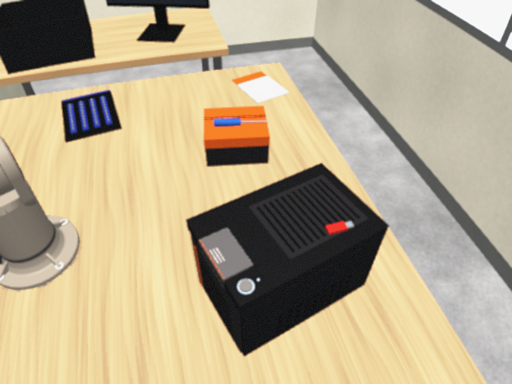

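The top view shows the hatch at (341,234), its ribs at (344,238), the button at (370,225) and the stick at (339,152). The side view shows the ribs at (216,255) and the button at (246,287). Everything the networks reported fits the pictures. I'll check against the case top's outline from depth.

Run:
```python
from h import *
for c in("top","side"):
    d=np.load(f"{c}0.npy");m=bot.camera_model(c);K=np.array(m["intrinsics"]);R=np.array(m["R"]);t=np.array(m["t"])
    v,u=np.mgrid[:384,:512];p=cv2.undistortPoints(np.stack([u,v],-1).reshape(-1,1,2).astype(float),K,np.array(m["dist_coeffs"]))[:,0]
    X=(np.c_[p,np.ones(len(p))]*d.reshape(-1,1)-t)@R
    s=X[(abs(X[:,2]-.24)<.012)&(X[:,0]>.35)&(X[:,0]<.95)&(X[:,1]<-.05)&(X[:,1]>-.5)&(d.ravel()>0)]
    print(c,len(s),s[:,2].mean());r=cv2.minAreaRect(s[:,:2].astype(np.float32));print(r)
    yaw=np.deg2rad(r[2] if r[1][0]>r[1][1] else r[2]-90)
    e=np.array([np.cos(yaw),np.sin(yaw)]);n=np.array([-e[1],e[0]])
    print(np.rad2deg(yaw),"press",r[0]-.155*e,"button",r[0]-.142*e-.082*n)
    # pale ribs
    im=cv2.imread(f"pics/{c}0.png")
    for r in bot.trace("hatch_press",c)[:1]:
        k=r["mask"];g=im.min(2);w=k&(g>150);print(k.sum(),w.sum(),"hatch centre",np.round(pix2world(c,np.argwhere(k).mean(0)[::-1],z=.24),4))
        if w.sum():print("ribs",np.round(pix2world(c,np.argwhere(w).mean(0)[::-1],z=.24),4))
o=bot.get_obs();print(o["t"],o["eef_pos"])
```

```text
top 9335 0.24040670793989352
((0.6031021475791931, -0.25789135694503784), (0.34293365478515625, 0.221297487616539), 16.053194046020508)
16.053194046020508 press [ 0.45414631 -0.30075346] button [ 0.48931482 -0.37596101]
776 0 hatch centre [ 0.4688 -0.2949  0.24  ]
side 15574 0.24056112777533495
((0.6018511652946472, -0.2580519914627075), (0.3421323001384735, 0.22172193229198456), 16.090946197509766)
16.090946197509766 press [ 0.45292361 -0.30101223] button [ 0.48814166 -0.3761966 ]
1601 157 hatch centre [ 0.4674 -0.2997  0.24  ]
ribs [ 0.4531 -0.2992  0.24  ]
0.8 [ 0.22500034 -0.63641114  0.40471049]
```

Both cameras agree on the rectangle: about 342 x 221 mm at z 0.240, with 16.1° yaw. That puts the press point at (0.454, -0.301). Next I'll raise the arm, shut the fingers and move over it.

```bash
python3 -m pendant '[[0,0,0,-0.035,0],[0,0,0,-0.035,0],[0,0.033,-0.024,0,0],[0,0.033,-0.024,0,0],[0,0.033,-0.024,0,0],[0,0.033,-0.024,0,0],[0,0.033,-0.024,0,0],[0,0.033,-0.024,0,0],[0,0.033,-0.024,0,0],[0,0.033,-0.024,0,0],[0,0,0,0,3.5],[0,0,0,0,0]]' 40
cat >> h.py <<'E'
from scipy.spatial.transform import Rotation as Ro
def go(P=(.454,-.301,.24)):
    o=bot.get_obs();q=np.array(o["tool_rot"]);R=Ro.from_quat(q[[1,2,3,0]]);tip=o["eef_pos"]+R.apply([0,0,.173])
    print("t",round(o["t"],2),"tcp",np.round(o["eef_pos"],4),"tip",np.round(tip,4),"x yaw",np.rad2deg(np.arctan2(*R.apply([1,0,0])[1::-1])).round(1),"zax",R.apply([0,0,1]).round(3),"w",round(o["gripper_width"],2),"f",np.round(o["contact_force"],2),"to go (tool)",np.round(R.inv().apply(np.array(P)-tip),4))
E
python3 -c "from h import *;go()"
```

```text
t: 1.8
eef_pos: [0.4118, -0.3647, 0.4751]
tool_rot: [-0.0, 0.99, 0.141, 0.0]
contact_force: [-0.4, -0.5, -0.6]
gripper_width: -0.003
grasp_force: 0.0
t 1.8 tcp [ 0.4118 -0.3647  0.4751] tip [ 0.412  -0.3646  0.3021] x yaw 16.2 zax [ 0.001  0.    -1.   ] w -0.0 f [-0.36 -0.48 -0.55] to go (tool) [ 0.058  -0.0494  0.0621]
```

```bash
python3 -m pendant '[[0,0.029,-0.0245,0,0],[0,0.029,-0.0245,0,0],[0,0,0,0.02,0],[0,0,0,0.02,0],[0,0,0,0,0],[0,0,0,0,0]]'
python3 - <<'E'
from h import *
go()
for c in("top","side"):
    im,_=bot.read_camera(c);cv2.imwrite(f"pics/{c}1.png",im)
a=cv2.imread("pics/top1.png")[170:290,270:430];b=cv2.imread("pics/side1.png")[180:330,140:340]
cv2.imwrite("pics/c1.png",cv2.hconcat([cv2.resize(a,(400,300)),cv2.resize(b,(400,300))]))
E
```

```text
t: 2.3
eef_pos: [0.4513, -0.3054, 0.4341]
tool_rot: [-0.0, 0.99, 0.138, -0.001]
contact_force: [-0.1, -0.4, 0.5]
gripper_width: 0.0
grasp_force: 0.0
t 2.3 tcp [ 0.4513 -0.3054  0.4341] tip [ 0.4509 -0.3053  0.2611] x yaw 15.9 zax [-0.002  0.001 -1.   ] w 0.0 f [-0.12 -0.42  0.45] to go (tool) [ 0.0042 -0.0032  0.0211]
```

View pics/c1.png

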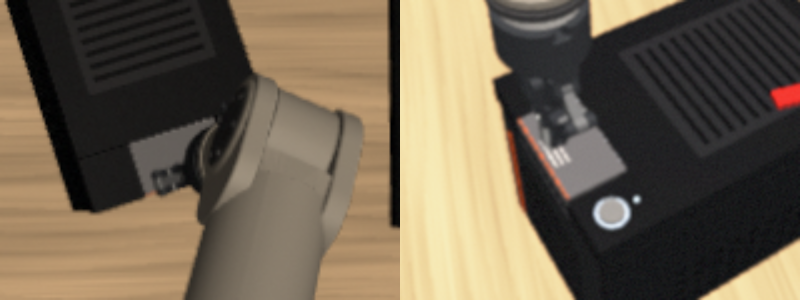

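The fingertip hangs over the hatch near the ribs and well clear of the button, which shows at (612,212) in the crop. I'll make a small correction and then come close.

```bash
python3 -m pendant '[[0,0.004,-0.003,0,0],[0,0,0,0.008,0],[0,0,0,0.008,0],[0,0,0,0,0],[0,0,0,0,0],[0,0,0,0,0]]'
python3 -c "from h import *;go()"
```

```text
t: 2.9
eef_pos: [0.4552, -0.3004, 0.4186]
tool_rot: [-0.0, 0.99, 0.139, -0.0]
contact_force: [-0.5, -0.0, -0.5]
gripper_width: 0.0
grasp_force: 0.0
t 2.9 tcp [ 0.4552 -0.3004  0.4186] tip [ 0.4551 -0.3004  0.2456] x yaw 16.0 zax [-0.  0. -1.] w 0.0 f [-0.51 -0.04 -0.53] to go (tool) [-0.0012  0.0003  0.0056]
```

```bash
python3 -m pendant '[[0,-0.001,0,0.002,0],[0,0,0,0.002,0],[0,0,0,0.001,0],[0,0,0,0,0],[0,0,0,0,0]]'; python3 -m pendant '[[0,0,0,0.001,0],[0,0,0,0.001,0],[0,0,0,0,0],[0,0,0,0,0]]';python3 -c "from h import *;go()"
```

```text
t: 3.32
eef_pos: [0.4543, -0.3007, 0.4137]
tool_rot: [0.0, 0.99, 0.139, 0.0]
contact_force: [0.0, -0.9, 0.2]
gripper_width: 0.001
grasp_force: 0.0
t: 3.65
eef_pos: [0.4542, -0.3007, 0.4119]
tool_rot: [0.0, 0.99, 0.139, 0.0]
contact_force: [-1.3, 0.7, 4.0]
gripper_width: -0.001
grasp_force: 1.8
t 3.65 tcp [ 0.4542 -0.3007  0.4119] tip [ 0.4542 -0.3007  0.2389] x yaw 16.0 zax [ 0. -0. -1.] w -0.0 f [-1.32  0.68  4.  ] to go (tool) [-0.0003  0.0002 -0.0011]
```

Contact shows at about tip z 0.240, with 4 N. I'll continue down in 1 mm steps to the stop.

```bash
python3 -m pendant '[[0,0,0,0.001,0],[0,0,0,0,0],[0,0,0,0,0]]'; python3 -m pendant '[[0,0,0,0.001,0],[0,0,0,0,0],[0,0,0,0,0]]'; python3 -m pendant '[[0,0,0,0.0005,0],[0,0,0,0,0],[0,0,0,0,0]]'
```

```text
t: 3.9
eef_pos: [0.4542, -0.3007, 0.411]
tool_rot: [0.0, 0.99, 0.139, 0.0]
contact_force: [-2.2, 0.5, 5.0]
gripper_width: 0.004
grasp_force: 2.2
t: 4.15
eef_pos: [0.4542, -0.3007, 0.4105]
tool_rot: [0.0, 0.99, 0.139, 0.0]
contact_force: [-2.6, 1.1, 9.5]
gripper_width: 0.001
grasp_force: 4.6
t: 4.4
eef_pos: [0.4542, -0.3007, 0.4104]
tool_rot: [0.0, 0.99, 0.139, 0.0]
contact_force: [-5.0, 1.6, 11.6]
gripper_width: 0.002
grasp_force: 5.9
```

The force climbs to 11.6 N with no further motion, so the hatch is at its hard stop. I'll release straight up, then back away.

```bash
python3 -m pendant '[[0,0,0,-0.03,0],[0,0,0,-0.04,0],[0,0,0,-0.04,0],[0,-0.01,0,-0.035,0],[0,-0.03,0.02,-0.01,0],[0,-0.03,0.02,0,0],[0,-0.03,0.02,0,0],[0,-0.03,0.02,0,0],[0,0,0.03,0,0],[0,0,0.03,0,0],[0,0,0,0,0],[0,0,0,0,0]]'
python3 -m pendant '[[0,0,0,0,0],[0,0,0,0,0],[0,0,0,0,0],[0,0,0,0,0],[0,0,0,0,0],[0,0,0,0,0],[0,0,0,0,0],[0,0,0,0,0],[0,0,0,0,0],[0,0,0,0,0],[0,0,0,0,0],[0,0,0,0,0]]'
python3 -m pendant '[[0,0,0,0,0],[0,0,0,0,0],[0,0,0,0,0],[0,0,0,0,0],[0,0,0,0,0],[0,0,0,0,0],[0,0,0,0,0],[0,0,0,0,0],[0,0,0,0,0],[0,0,0,0,0],[0,0,0,0,0],[0,0,0,0,0]]'
python3 - <<'E'
from h import *
go()
for c in("top","side"):
    im,_=bot.read_camera(c);cv2.imwrite(f"pics/{c}2.png",im)
a=cv2.imread("pics/top2.png")[110:290,250:430];b=cv2.imread("pics/side2.png")[130:360,150:400]
cv2.imwrite("pics/c2.png",cv2.hconcat([cv2.resize(a,(400,400)),cv2.resize(b,(400,400))]))
E
```

```text
t: 5.4
eef_pos: [0.3678, -0.4721, 0.5627]
tool_rot: [-0.001, 0.99, 0.138, -0.0]
contact_force: [-0.6, 0.1, -0.1]
gripper_width: 0.002
grasp_force: 0.0
t: 6.4
eef_pos: [0.3678, -0.471, 0.5642]
tool_rot: [-0.0, 0.99, 0.139, -0.0]
contact_force: [0.6, -0.3, -0.0]
gripper_width: -0.0
grasp_force: 0.0
t: 7.4
eef_pos: [0.3678, -0.471, 0.5642]
tool_rot: [0.0, 0.99, 0.139, 0.0]
contact_force: [-0.0, -0.7, -0.3]
gripper_width: -0.002
grasp_force: 0.0
t 7.4 tcp [ 0.3678 -0.471   0.5642] tip [ 0.3678 -0.471   0.3912] x yaw 16.0 zax [ 0. -0. -1.] w -0.0 f [-0.01 -0.71 -0.34] to go (tool) [ 0.1297 -0.1397  0.1512]
```

View pics/c2.png

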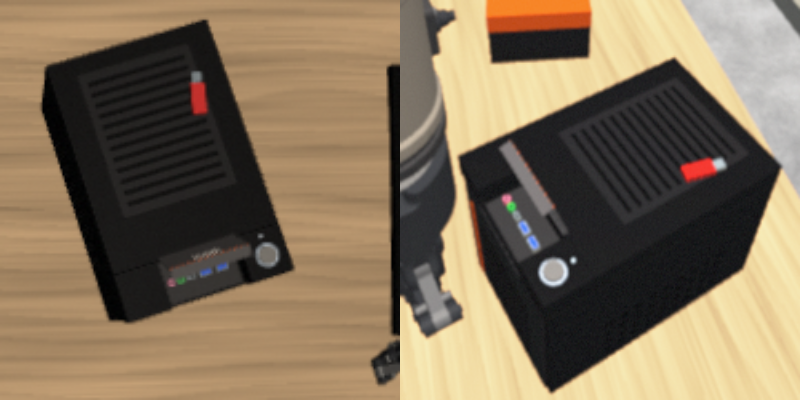

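The hatch stands open: its flap is up at (530,180) in the crop with the ports showing below. The button and stick haven't moved and the hand is clear. I'll wait another 2 s, check the hatch edge height, then hand in.

```bash
python3 -m pendant '[[0,0,0,0,0],[0,0,0,0,0],[0,0,0,0,0],[0,0,0,0,0],[0,0,0,0,0],[0,0,0,0,0],[0,0,0,0,0],[0,0,0,0,0],[0,0,0,0,0],[0,0,0,0,0],[0,0,0,0,0],[0,0,0,0,0]]' >/dev/null
python3 -m pendant '[[0,0,0,0,0],[0,0,0,0,0],[0,0,0,0,0],[0,0,0,0,0],[0,0,0,0,0],[0,0,0,0,0],[0,0,0,0,0],[0,0,0,0,0],[0,0,0,0,0],[0,0,0,0,0],[0,0,0,0,0],[0,0,0,0,0]]'
python3 - <<'E'
from h import *
go()
im,d=bot.read_camera("side");a=cv2.imread("pics/side2.png");print("change since last",cv2.absdiff(im,a)[130:360,190:400].max())
m=bot.camera_model("side");K=np.array(m["intrinsics"]);R=np.array(m["R"]);t=np.array(m["t"])
v,u=np.mgrid[200:300,195:260];p=cv2.undistortPoints(np.stack([u,v],-1).reshape(-1,1,2).astype(float),K,np.array(m["dist_coeffs"]))[:,0]
X=(np.c_[p,np.ones(len(p))]*d[200:300,195:260].reshape(-1,1)-t)@R
e=np.array([np.cos(.2805),np.sin(.2805)]);x=(X[:,:2]-[.6025,-.258])@e+.17;s=(X[:,2]>.265)&(X[:,2]<.32)&(x>.02)&(x<.1)
print(s.sum(),"top z",X[s,2].max(),"x from front, at top",x[s][X[s,2]>.29].mean())
E
```

```text
t: 9.5
eef_pos: [0.3678, -0.471, 0.5642]
tool_rot: [-0.0, 0.99, 0.139, 0.0]
contact_force: [-0.4, -0.2, -0.2]
gripper_width: 0.004
grasp_force: 0.0
t 9.5 tcp [ 0.3678 -0.471   0.5642] tip [ 0.3678 -0.471   0.3912] x yaw 16.0 zax [ 0.  0. -1.] w 0.0 f [-0.41 -0.16 -0.17] to go (tool) [ 0.1297 -0.1397  0.1512]
change since last 20
421 top z 0.29833009139904637 x from front, at top 0.039779910437604954
```

```bash
python3 -c "from station import bot;print(bot.hand_in())"
```

```text
the job is handed in; nothing more can be done
None
```

The hatch opened with a single press and was still open over 4 s later with the hand clear; the pictures show the case, button and memory stick undisturbed, and the arm never went near the carton or screwdriver. The job is handed in, but the hand-in returned no verdict.

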